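# Tare a thin-walled flask on the laboratory balance

## Task

Tare the amber conical flask on the laboratory balance: slide the glass top cover of the draught shield back, lift the flask over by its neck with a light grip, and set it gently and upright in the middle of the weighing pan. Then slide the cover fully shut and, with the flask on the pan behind closed glass, press the blue tare key all the way down. The flask is thin glass and cracks if the fingers squeeze it with more than about 45 N, the weighing cell is spoilt by a knock or push of more than 10 N, and everything else on the desk stays where it stands.

Things in the scene. Friction and masses are not known exactly. Their poses are not given: they have to be found in the camera images.
- balance: white laboratory balance with a glass draught shield, fixed, 315 mm deep (its x), 180 mm wide; origin on the desk right below the middle of the pan, +x from its front console to its rear column, +y to its left seen along +x, z up. The console in front of the shield (x = -185 to -80 mm) is 38 mm high and carries a display and the tare key
- shield_top (a point): centre of the shield's open top, 192 mm above the desk, axes as the balance. The shield is a glass chamber 160 mm deep and 170 mm wide about this point: front pane at x = -78 mm, side panes at y = +/-83 mm, rear column from x = 79 to 129 mm
- pan: round steel weighing pan, 90 mm across, inside the shield, on a stem; the origin is the centre of its upper face, 60 mm above the desk. It stands free all round and sinks up to 4 mm on its springs (about 1.5 N per mm)
- cover (a joint): glass top cover of the shield: 0 = fully shut, grows as it slides back (balance +x), 0.130 m = fully open; moves with about 1 N and stays where it is left. When open, the top is free from the front pane to 50 mm behind the middle of the pan
- cover_handle (a point): top middle of the cover's blue upright bar grip; the bar is 10 mm thick (balance x), 60 mm wide (balance y) and rises 28 mm above the cover's glass; it moves with the cover
- tare_key (a joint): tare key on the console: 0 = up, 0.004 m = fully down, springs back; about 4 N presses it fully
- tare_key_top (a point): middle of the top face of the blue tare key, 24 x 36 mm, at the right front of the console, 47 mm above the desk
- flask: empty amber glass conical flask, open at the top, 0.1 to 0.17 kg; the origin is the centre of its underside, z up. 120 mm tall, 64 mm across at the foot, tapering to a straight neck 28 mm across from 84 to 114 mm height, then a rim 33 mm across
- wide_jar: white plastic jar with a screw lid, 71 mm across and 125 mm tall, origin at the centre of its underside; leave alone
- timer: white square interval timer with a black dial, 64 x 64 x 48 mm, origin at the centre of its underside; leave alone
- strip_box: small blue and white carton, 62 x 119 x 56 mm, long side along its y, origin at the centre of its underside; leave alone
- reagent_bottle: white bottle with a cream cap, 64 mm across and 164 mm tall, origin at the centre of its underside; leave alone

How it is judged:
By the outcome, as a careful person would: the job done as asked, in the order asked, and still so for the second after the job is handed in, with the robot touching nothing.
It also fails if it takes over 67 s, if anything falls off the work surface, if the arm or the gripper's body presses on something with over 40 N, if the wrist force passes 120 N, or if a joint passes its speed limit or range.

## Robot

A 7-joint arm with a two-finger parallel gripper is mounted at the origin on a cart in front of the work surface, level with it; the furniture and walls round the work are solid. World frame = base frame: x ahead of the robot, y to its left, z up, the work surface at z = 0. Lengths are in m, angles in rad, forces in N, time in s.
With the tool pointing down it reaches from about 0.4 to 0.875 m from the base axis. Payload 19.3 kg.
Tool frame: the origin (TCP) lies at the very end of the fingers, on their centre line; the grasp point (between the pads) lies 19 mm behind it; z points along the fingers, y is the line along which they close (so a half turn about z gives the same grasp; the last joint's range is limited). The gripper opens to 85 mm and grips with 20 to 120 N. Pads are 22 mm wide; open, the fingers measure 114 mm over their backs; the gripper's body (76 mm by 85 mm) begins 54 mm behind the grasp point. The pads swing forward as they close: fully open they stand 13 mm farther back than shut.
Start: joints at [1.062, 0.521, -0.036, 1.599, 0.021, 1.021, -0.113], TCP at [0.266, -0.566, 0.231] pointing down, gripper open.
Joint ranges: [-2.91, 2.91], [-0.3, 2.13], [-1.5, 1.42], [0.17, 2.43], [-1.26, 4.41], [0.16, 1.93], [-2.52, 2.52]. Speed limits (rad/s): [1.89, 1.89, 2.39, 2.39, 3.01, 3.01, 3.01].

## Interface

Orientations are given as [roll, pitch, yaw] about the fixed x, y, z axes, in that order (R = Rz(yaw) Ry(pitch) Rx(roll)).
In Python, from workcell import observe, grab_frame, job_done gives the robot as it stands.
- The arm moves only by the tool move_arm, never from a script. Its argument "plan" is a list that holds one entry, the list of rows, each a list of 7 numbers: the shift along the tool's x, y, z each as a share of 0.02 m, from -1 to 1, then the turn, a rotation vector about the tool's x, y, z each as a share of 6 degrees, from -1 to 1, then the opening, from -1 (shut) to 1 (fully open). A call has exactly 10 rows; each row shifts and turns the commanded pose from where the row before left it, along the tool's axes as they then stand; what a row does not reach is not made up. A row lasts 1/10 s, in which the tool goes at most 50 mm and 8.59 degrees, less where a joint would pass 70% of its speed; a pose out of reach is approached as far as the arm can. A call with a number of a shift or a turn outside -1 to 1 is refused whole. A call with a gripper value outside its range is refused whole. The fingers move at their own pace and stop on an object; "grip_force" is the grip in N (left out, the last holds). Time passes only in rows, so rows that do not move let the fingers close, or fill a call up. It gives the time, the measured TCP pose, the force, the opening and the grip force at its end, in the units of the state.
- observe(): the state, without advancing time (a new reading comes with each control period).
- grab_frame(name): name is "scene" or "top" or "wrist"; returns a dict with "color" (400x640x3 uint8, red, green, blue), "intrinsics" (3x3 intrinsics, pixels), "k1" (the pictures are not rectified: a ray, as slopes to the right and down, at radius r is drawn at 1 + k1 r^2 times it, then the intrinsics apply), "position" and "orientation" of the camera in the world; the wrist camera has in their place "tool_from_camera" (4x4, takes a point from camera to tool coordinates, whose origin is the TCP and whose axes are the flange's). Camera axes: x right, y down, z forward; pixel columns grow to the right and rows downward; lengths in m; the calibration is good to about 2 mm. A picture is of the moment at which its call begins: read the wrist's pose just before it. There is no depth.
- job_done(): hands the job in; it is judged then, once.
The state is a dict: "clock": time; "qpos": joint angles; "qd": joint speeds; "joint_efforts": joint torques, N m; "position": TCP position; "tool_rot": TCP orientation; "force": force on the tool from outside, world axes, zero at the start; "moment": the same for the moment, N m; "grip_width": finger opening in m; "finger_force": force on a finger pad.
Only numpy, scipy, OpenCV 4.12 (cv2) and the standard library are available. Lean on these libraries where they do the work, as an engineer would, in place of code of your own. Each camera call takes 0.05 s, during which the arm holds its last target. There are 200 camera calls.

## Working session

There is one attempt and no reset: what is moved stays moved. The work goes in short steps, Python scripts to look and compute and a tool call to move; the robot and the scene stay as the last step left them, time stands still between calls to the robot, and variables do not carry over. Pictures are saved under pics/ and viewed, at most 10 in all, crops included, and the job is handed in when it is done.

Besides the shell and the picture viewer there is one more tool, called after ">>>" as name([rows], argument=value, ...), one row to a line, values as JSON. move_arm: Moves the arm, as the interface text tells. Shift numbers are shares of 0.02 m and turn numbers shares of 6 degrees, none past 1 either way. Its arguments: {"type":"object","properties":{"plan":{"type":"array"},"grip_force":{"type":"number"}},"required":["plan"]}

```bash
mkdir -p pics; cat > h.py <<'E'
import numpy as np, cv2
from workcell import observe, grab_frame, job_done
def save(n,f,s=1):
    cv2.imwrite(f"pics/{n}.png",f["color"][:,:,::-1])
E
python3 - <<'E'
from h import *
s=observe(); print(s)
for n in ("scene","top"):
    f=grab_frame(n); save(n+"0",f); print(n,{k:v for k,v in f.items() if k!="color"})
    np.save(n+"0.npy",f,allow_pickle=True)
E
ls
```

```text
{'clock': 0.0, 'qpos': array([ 1.06180446,  0.52199941, -0.03633915,  1.59997927,  0.02121184,
        1.02106938, -0.11278201]), 'qd': array([ 1.71986107e-03,  3.77531568e-04, -1.20646047e-04, -1.92648864e-03,
        3.02815985e-04,  8.84586599e-05, -8.02435598e-04]), 'joint_efforts': array([-5.32957856e-04, -9.27073431e+01,  1.97980665e+00, -3.69916499e+01,
        1.77816855e-02,  8.29364522e-03,  1.58569155e-04]), 'position': array([ 0.26536734, -0.56552026,  0.23074498]), 'tool_rot': array([-3.14052554e+00,  7.87836375e-05,  4.38815794e-01]), 'force': array([0.64363506, 0.76593112, 0.07651358]), 'moment': array([-0.03638142,  0.01817226, -0.0162216 ]), 'finger_force': 0.0, 'grip_width': 0.08539777331247365}
scene {'intrinsics': array([[432.87516283,   0.        , 317.43372687],
       [  0.        , 432.87516283, 196.64756698],
       [  0.        ,   0.        ,   1.        ]]), 'k1': -0.10050744720111109, 'position': array([ 0.64308478, -0.68399187,  0.95173494]), 'orientation': array([-2.4093105 ,  0.01336266,  0.16437477])}
top {'intrinsics': array([[361.67187479,   0.        , 313.25412898],
       [  0.        , 361.67187479, 197.90347463],
       [  0.        ,   0.        ,   1.        ]]), 'k1': -0.05094745864089305, 'position': array([0.2675213 , 0.00271657, 1.21859604]), 'orientation': array([-2.91815933e+00,  5.64948342e-04, -1.49171672e+00])}
h.py
pics
scene0.npy
top0.npy
```

View pics/scene0.png

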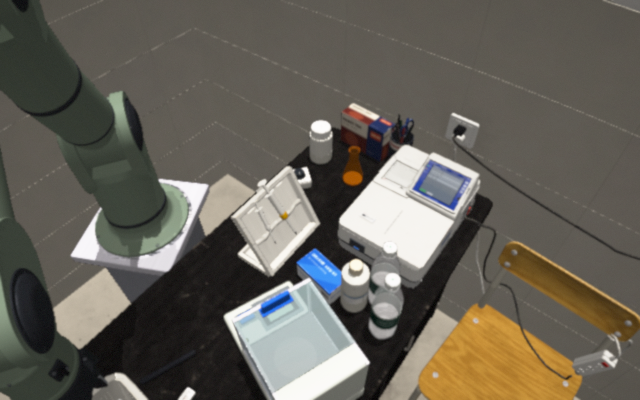

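View pics/top0.png

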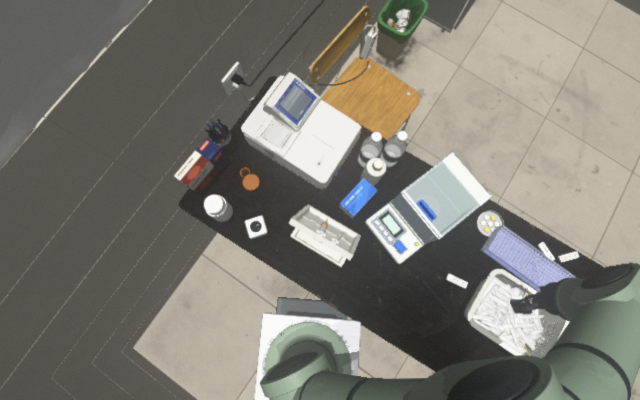

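Scene view: amber flask at about (352,168), and the balance at the bottom with its blue handle at (277,302). Top view: flask at (250,180), handle at (427,210), tare key at (400,245). The strip box and reagent bottle stand between the flask and the balance.

```bash
cat >> h.py <<'E'
from scipy.spatial.transform import Rotation as R
def rays(f,px,cam=None):
    u=cv2.undistortPoints(np.float64(px).reshape(-1,1,2),f["intrinsics"],np.array([f["k1"],0,0,0.]))[:,0]
    d=np.c_[u,np.ones(len(u))]
    if cam is None: M,p=R.from_euler("xyz",f["orientation"]).as_matrix(),f["position"]
    else: M,p=cam
    d=d@M.T; return p,d/np.linalg.norm(d,axis=1)[:,None]
def onz(f,px,z,cam=None):
    p,d=rays(f,px,cam); return p+d*((z-p[2])/d[:,2])[:,None]
def tri(*pd):
    A=np.zeros((3,3));b=np.zeros(3)
    for p,d in pd:
        P=np.eye(3)-np.outer(d,d);A+=P;b+=P@p
    x=np.linalg.solve(A,b); return x,[np.linalg.norm((np.eye(3)-np.outer(d,d))@(x-p)) for p,d in pd]
def blobs(f,lo,hi,amin=15):
    m=cv2.inRange(cv2.cvtColor(f["color"],cv2.COLOR_RGB2HSV),lo,hi)
    n,l,st,c=cv2.connectedComponentsWithStats(m)
    return [(st[i][:5].tolist(),c[i].round(1).tolist(),l==i) for i in range(1,n) if st[i][4]>=amin]
def box(m):
    c=max(cv2.findContours(m.astype(np.uint8),0,1)[0],key=cv2.contourArea); return cv2.minAreaRect(c)
BL=((100,150,90),(120,255,255)); AM=((5,150,60),(22,255,255))
E
python3 - <<'E'
from h import *
for n in ("scene","top"):
    f=np.load(n+"0.npy",allow_pickle=True).item()
    for nm,c in (("blue",BL),("amber",AM)):
        for st,ce,m in blobs(f,*c): 
            if nm=="blue" or ce[1]<200: print(n,nm,st,ce,onz(f,[ce],0.05).round(3)[0], np.round(cv2.boxPoints(box(m)),1).tolist())
f=np.load("top0.npy",allow_pickle=True).item()
a=cv2.resize(f["color"][140:280,330:510],None,fx=4,fy=4,interpolation=2)
g=np.load("scene0.npy",allow_pickle=True).item()
cv2.imwrite("pics/crop1.png",a[:,:,::-1])
E
```

```text
scene blue [414, 179, 13, 17, 57] [418.7, 185.9] [0.779 0.199 0.05 ] [[413.6000061035156, 188.1999969482422], [419.3999938964844, 178.10000610351562], [431.70001220703125, 185.10000610351562], [425.8999938964844, 195.1999969482422]]
scene blue [438, 198, 19, 11, 56] [451.1, 203.5] [0.869 0.145 0.05 ] [[438.0, 201.0], [455.79998779296875, 197.89999389648438], [457.3999938964844, 207.1999969482422], [439.70001220703125, 210.39999389648438]]
scene blue [296, 248, 45, 46, 924] [320.4, 270.7] [ 0.545 -0.124  0.05 ] [[295.79998779296875, 262.20001220703125], [312.79998779296875, 244.5], [346.70001220703125, 277.0], [329.79998779296875, 294.70001220703125]]
scene blue [260, 292, 33, 25, 381] [275.3, 303.3] [ 0.457 -0.228  0.05 ] [[257.20001220703125, 306.29998779296875], [287.0, 289.79998779296875], [292.70001220703125, 300.1000061035156], [262.8999938964844, 316.6000061035156]]
scene amber [349, 111, 15, 9, 67] [355.8, 114.7] [0.566 0.502 0.05 ] [[348.20001220703125, 113.5999984741211], [350.20001220703125, 109.5999984741211], [363.3999938964844, 116.19999694824219], [361.3999938964844, 12
[... 231 characters left out ...]
.1000061035156, 202.89999389648438], [363.79998779296875, 178.5], [376.29998779296875, 190.10000610351562], [353.6000061035156, 214.5]]
top blue [418, 201, 17, 19, 72] [426.3, 209.3] [ 0.523 -0.351  0.05 ] [[417.29998779296875, 203.10000610351562], [422.1000061035156, 199.3000030517578], [435.79998779296875, 216.5], [431.1000061035156, 220.3000030517578]]
top blue [395, 242, 10, 10, 59] [399.5, 246.4] [ 0.394 -0.266  0.05 ] [[394.0, 245.0], [398.0, 241.0], [405.0, 248.0], [401.0, 252.0]]
top amber [243, 174, 16, 16, 179] [250.6, 181.6] [0.571 0.238 0.05 ] [[240.1999969482422, 179.8000030517578], [253.1999969482422, 171.1999969482422], [261.0, 183.0], [248.10000610351562, 191.60000610351562]]
```

View pics/crop1.png

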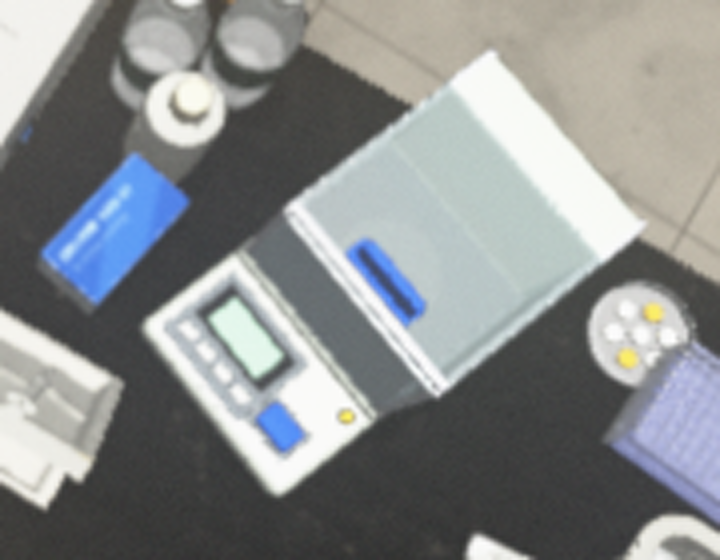

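The crop shows the shield's front top edge running from (402,192) to (439,238) in full-image pixels. The console front corners are at (366,221) and (399.5,264), the handle is at the front of the cover, and the pan is faintly visible behind it.

```bash
python3 - <<'E'
from h import *
T=np.load("top0.npy",allow_pickle=True).item();S=np.load("scene0.npy",allow_pickle=True).item()
fl,fr=onz(T,[[365.9,221.3],[399.6,263.7]],0.038); print("console",fl,fr,np.linalg.norm(fl-fr))
c=onz(T,[[402,192.5],[439.5,238],[491,196.3],[453.8,153]],0.195); print("shield",c.round(4))
y=fl-fr; print("yaw console",np.degrees(np.arctan2(-y[0],y[1])));y=c[0]-c[1];print("yaw shield",np.degrees(np.arctan2(-y[0],y[1])),np.linalg.norm(y))
p,d=rays(T,[[426.8,210],[399.7,246.5]]); k=onz(T,[[399.7,246.5]],.047)[0]; print("key",k)
ths=rays(S,[[275.3,303.3],[272,299],[289,292]])
print("handle",tri((p,d[0]),(ths[0],ths[1][0])),tri((p,d[0]),(ths[0],ths[1][1])), onz(T,[[426.8,210]],.222))
for z in (0,.042,.12): print("flask z",z,onz(T,[[250.6,181.6]],z)[0].round(4),onz(S,[[352.6,178]],z)[0].round(4))
for s in blobs(T,*BL)[1:2]:
    ys,xs=np.nonzero(s[2]); w=onz(T,np.c_[xs,ys],.222)[:,:2]; w-=w.mean(0); v=np.linalg.svd(w)[2][0]; print("handle yaw",np.degrees(np.arctan2(-v[0],v[1])))
E
```

```text
console [ 0.46960864 -0.15503108  0.038     ] [ 0.3397197  -0.27053761  0.038     ] 0.17381857214540689
shield [[ 0.5359 -0.2355  0.195 ]
 [ 0.4109 -0.3462  0.195 ]
 [ 0.5454 -0.4992  0.195 ]
 [ 0.671  -0.3895  0.195 ]]
yaw console -48.35421415005435
yaw shield -48.457123316083475 0.16702877060495458
key [ 0.39418833 -0.26713078  0.047     ]
handle (array([ 0.48795132, -0.30588901,  0.20393843]), [np.float64(0.0004742262068938394), np.float64(0.00047422620689384045)]) (array([ 0.48375217, -0.30311393,  0.21576692]), [np.float64(0.0013540498845590978), np.float64(0.0013540498845590625)]) [[ 0.48361015 -0.30060395  0.222     ]]
flask z 0 [0.5845 0.2483 0.    ] [0.5848 0.2506 0.    ]
flask z 0.042 [0.5736 0.2399 0.042 ] [0.5873 0.2093 0.042 ]
flask z 0.12 [0.5533 0.2241 0.12  ] [0.5921 0.1327 0.12  ]
handle yaw 132.30211341350827
```

>>> move_arm([
  [[0, 0, -0.9, 0, 0, -0.69, 1], [0, 0, -0.9, 0, 0, -0.69, 1], [0, 0, -0.9, 0, 0, -0.69, 1], [0.3, 0, -0.9, 0, 0, -0.69, 1], [0.6, -0.2, -0.9, 0, 0, 0, 1], [1, -0.2, 0, 0, 0, 0, 1], [1, -0.2, 0, 0, 0, 0, 1], [1, -0.2, 0, 0, 0, 0, 1], [1, -0.2, 0, 0, 0, 0, 1], [1, -0.2, 0, 0, 0, 0, 1]],
])

```text
clock: 1.1
position: [0.3382, -0.4689, 0.321]
tool_rot: [-3.141, -0.0, 0.728]
force: [-0.0, -0.9, 0.4]
grip_width: 0.0852
finger_force: 0.0
```

>>> move_arm([
  [[1, -0.2, 0, 0, 0, 0, 1], [1, -0.2, 0, 0, 0, 0, 1], [1, -0.2, 0, 0, 0, 0, 1], [1, -0.2, 0, 0, 0, 0, 1], [1, -0.2, 0, 0, 0, 0, 1], [1, -0.2, 0, 0, 0, 0, 1], [1, -0.2, 0, 0, 0, 0, 1], [0.5, -0.1, 0, 0, 0, 0, 1], [0, 0, 0, 0, 0, 0, 1], [0, 0, 0, 0, 0, 0, 1]],
])

```text
clock: 2.1
position: [0.4294, -0.3482, 0.3212]
tool_rot: [-3.141, 0.0, 0.727]
force: [-0.3, -0.6, -0.0]
grip_width: 0.0852
finger_force: 0.0
```

```bash
python3 - <<'E'
from h import *
s=observe(); f=grab_frame("wrist"); save("w1",f); f["s"]=s; np.save("w1.npy",f,allow_pickle=True)
print(s["position"],s["tool_rot"],s["clock"]); print(f["tool_from_camera"],f["intrinsics"],f["k1"])
E
```

```text
[ 0.42942351 -0.34820731  0.32118573] [-3.14144062e+00  4.74309404e-04  7.27296465e-01] 2.1
[[-7.31385885e-05 -9.51421697e-01 -3.07890807e-01  7.97066090e-02]
 [ 9.99999971e-01  8.62773918e-07 -2.40213239e-04  6.35307279e-04]
 [ 2.28809728e-04 -3.07890816e-01  9.51421669e-01 -1.42025018e-01]
 [ 0.00000000e+00  0.00000000e+00  0.00000000e+00  1.00000000e+00]] [[276.39319621   0.         318.01419587]
 [  0.         276.39319621 201.5828341 ]
 [  0.           0.           1.        ]] -0.046345622200521554
```

View pics/w1.png

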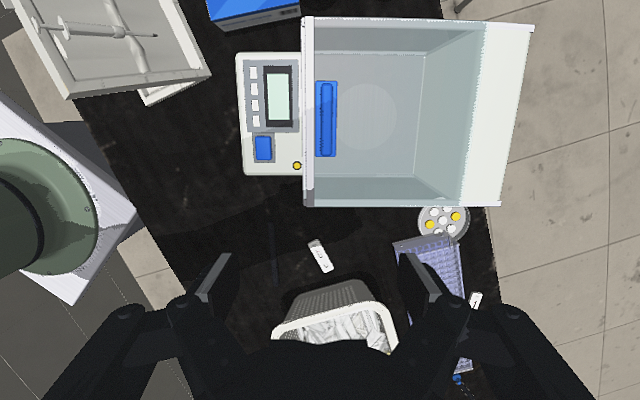

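The wrist view looks down on the balance. The blue bar is at (327,118), the pan circle at about (370,117), the tare key at (263,148), and the shield's front top edge at column ~306. Next I move over the bar for a second view.

>>> move_arm([
  [[0.7, 0, 0, 0, 0, 0, 1], [0.7, 0, 0, 0, 0, 0, 1], [0.7, 0, 0, 0, 0, 0, 1], [0.7, 0, 0, 0, 0, 0, 1], [0.7, 0, 0, 0, 0, 0, 1], [0, 0, 0, 0, 0, 0, 1], [0, 0, 0, 0, 0, 0, 1], [0, 0, 0, 0, 0, 0, 1], [0, 0, 0, 0, 0, 0, 1], [0, 0, 0, 0, 0, 0, 1]],
])

```text
clock: 3.15
position: [0.482, -0.3014, 0.3214]
tool_rot: [3.141, 0.0, 0.727]
force: [-0.3, -0.4, 0.6]
grip_width: 0.0852
finger_force: 0.0
```

```bash
cat >> h.py <<'E'
def wcam(f):
    s=f["s"]; M=R.from_euler("xyz",s["tool_rot"]).as_matrix(); C=f["tool_from_camera"]
    return M@C[:3,:3], s["position"]+M@C[:3,3]
def wgrab(n):
    s=observe(); f=grab_frame("wrist"); f["s"]=s; save(n,f); np.save(n+".npy",f,allow_pickle=True); return f
def ld(n): return np.load(n+".npy",allow_pickle=True).item()
E
python3 - <<'E'
from h import *
g=wgrab("w2"); f=ld("w1"); print(g["s"]["position"],g["s"]["tool_rot"])
B=((100,120,60),(125,255,255))
for q in (f,g):
    for st,ce,m in blobs(q,*B,amin=100): print(st,ce,box(m))
    p=q["color"][60:180,340:420]
    hh=cv2.cvtColor(q["color"],cv2.COLOR_RGB2GRAY)
a=np.hstack([cv2.resize(f["color"][70:200,230:420],None,fx=2,fy=2),]); b=cv2.resize(g["color"][100:330,230:420],None,fx=2,fy=2)
b=b[:,:]; h=np.zeros((460,760,3),np.uint8); h[:260,:380]=a; h[:460,380:]=b
cv2.imwrite("pics/c2.png",h[:,:,::-1])
E
```

```text
[ 0.48195143 -0.30135213  0.32137831] [3.14143668e+00 8.61815982e-05 7.27082131e-01]
[206, 0, 93, 22, 1258] [243.3, 7.4] ((252.0, 10.5), (21.0, 92.0), 90.0)
[315, 81, 22, 76, 1628] [325.3, 118.1] ((325.5, 118.5), (75.0, 21.0), 90.0)
[255, 136, 17, 24, 374] [262.9, 147.5] ((263.0, 147.5), (23.0, 16.0), 90.0)
[203, 10, 97, 68, 4103] [253.1, 44.5] ((251.57513427734375, 44.29335403442383), (52.60260009765625, 88.9865493774414), 78.36637115478516)
[316, 160, 20, 70, 1276] [325.0, 192.6] ((325.5, 194.5), (69.0, 19.0), 90.0)
[258, 182, 16, 22, 325] [265.7, 192.5] ((265.5, 192.5), (21.0, 15.0), 90.0)
```

View pics/c2.png

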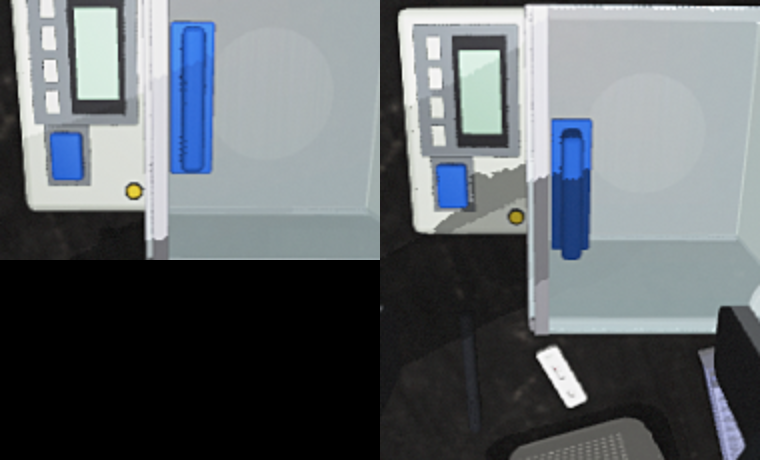

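The crops give matching points. The bar's top face is centred at (327,119) in view 1 and (325.7,199) in view 2. The pan circle is centred at (365,116.5) and (364,166.5), and the key at (263,147.5) and (265.7,192.5).

```bash
python3 - <<'E'
from h import *
f,g=ld("w1"),ld("w2")
def t(a,b):
    p1,d1=rays(f,[a],wcam(f));p2,d2=rays(g,[b],wcam(g)); x,e=tri((p1,d1[0]),(p2,d2[0])); return x.round(4),np.round(e,4)
H=t((327,119),(325.7,199));print("handle",H)
P=t((365,116.5),(364,166.5));print("pan",P)
print("key",t((262.9,147.5),(265.7,192.5)))
for q,h,p,k in ((f,(327,119),(365,116.5),(262.9,147.5)),(g,(325.7,199),(364,166.5),(265.7,192.5))):
    c=wcam(q); print(onz(q,[h],.222,c),onz(q,[p],.06,c),onz(q,[k],.047,c))
T,S=ld("top0"),ld("scene0")
for n,px,z in (("jar",(217,211),.0),("jar lid",(212,203),.125),("timer",(256,226),.048),("reag",(376,165),.164)): print(n,onz(T,[px],z).round(3))
print("jar lid S",onz(S,[(320,126)],.125).round(3))
E
```

```text
handle (array([ 0.4903, -0.3045,  0.2221]), array([0.0003, 0.0003]))
pan (array([ 0.5296, -0.3486,  0.063 ]), array([0.001, 0.001]))
key (array([ 0.3967, -0.2671,  0.0439]), array([0.0001, 0.0001]))
[[ 0.49044937 -0.30474534  0.222     ]] [[ 0.52915683 -0.348274    0.06      ]] [[ 0.39727487 -0.26727557  0.047     ]]
[[ 0.49005374 -0.3043487   0.222     ]] [[ 0.53013489 -0.35013137  0.06      ]] [[ 0.3978091  -0.26707944  0.047     ]]
jar [[0.471 0.352 0.   ]]
jar lid [[0.474 0.335 0.125]]
timer [[0.424 0.203 0.048]]
reag [[ 0.624 -0.161  0.164]]
jar lid S [[0.471 0.332 0.125]]
```

>>> move_arm([
  [[0.2, 0.4, 0, 0, 0, 0, 1], [0, 0, 1, 0, 0, 0, 0.2], [0, 0, 1, 0, 0, 0, 0], [0, 0, 1, 0, 0, 0, 0], [0, 0, 1, 0, 0, 0, 0], [0, 0, 1, 0, 0, 0, 0], [0, 0, 0.6, 0, 0, 0, 0], [0, 0, 0.1, 0, 0, 0, 0], [0, 0, 0, 0, 0, 0, -1], [0, 0, 0, 0, 0, 0, -1]],
], grip_force=20)

```text
clock: 4.2
position: [0.491, -0.3045, 0.2082]
tool_rot: [3.14, -0.0, 0.728]
force: [-0.9, 0.3, 0.2]
grip_width: 0.0147
finger_force: 0.0
```

>>> move_arm([
  [[0, 0, 0, 0, 0, 0, -1], [0, 0, 0, 0, 0, 0, -1], [0, 0, 0, 0, 0, 0, -1], [0, 0, 0, 0, 0, 0, -1], [0, 0, 0, 0, 0, 0, -1], [0, 0, 0, 0, 0, 0, -1], [0, 0, 0, 0, 0, 0, -1], [0, 0.1, 0, 0, 0, 0, -1], [0, 0.2, 0, 0, 0, 0, -1], [0, 0.2, 0, 0, 0, 0, -1]],
])

```text
clock: 5.2
position: [0.4976, -0.312, 0.2083]
tool_rot: [3.14, -0.0, 0.728]
force: [-1.3, 0.6, 6.8]
grip_width: 0.0095
finger_force: 23.6
```

>>> move_arm([
  [[0, 0.5, 0, 0, 0, 0, -1], [0, 0.7, 0, 0, 0, 0, -1], [0, 0.8, 0, 0, 0, 0, -1], [0, 0.8, 0, 0, 0, 0, -1], [0, 0.8, 0, 0, 0, 0, -1], [0, 0.8, 0, 0, 0, 0, -1], [0, 0.7, 0, 0, 0, 0, -1], [0, 0.5, 0, 0, 0, 0, -1], [0, 0.25, 0, 0, 0, 0, -1], [0, 0.1, 0, 0, 0, 0, -1]],
])

```text
clock: 6.2
position: [0.5739, -0.3982, 0.2081]
tool_rot: [-3.134, 0.002, 0.728]
force: [-35.2, 28.1, 33.1]
grip_width: 0.009
finger_force: 28.3
```

>>> move_arm([
  [[0, -0.2, 0, 0, 0, 0, -1], [0, -0.05, 0, 0, 0, 0, -1], [0, 0, 0, 0, 0, 0, 0], [0, 0, 0, 0, 0, 0, 0], [0, 0, 0, 0, 0, 0, 0], [0, 0, -0.4, 0, 0, 0, 0], [0, 0, -0.8, 0, 0, 0, 0], [0, 0, -1, 0, 0, 0, 0], [0, 0, -1, 0, 0, -1, 0], [0, 0, -1, 0, 0, -1, 0]],
])

```text
clock: 7.2
position: [0.5731, -0.3968, 0.2927]
tool_rot: [3.141, 0.0, 0.941]
force: [-0.1, 0.1, 0.5]
grip_width: 0.0426
finger_force: 0.0
```

```bash
python3 - <<'E'
from h import *
g=wgrab("w3"); s=g["s"];print(s["position"],s["tool_rot"],s["force"],s["grip_width"])
t=grab_frame("top"); np.save("top1.npy",t,allow_pickle=True); h=cv2.resize(t["color"][140:280,330:510],None,fx=2,fy=2)
a=g["color"].copy(); a[:h.shape[0]//1,:h.shape[1]]=h if False else a[:h.shape[0],:h.shape[1]]
cv2.imwrite("pics/c3.png",np.vstack([g["color"]])[:,:,::-1])
E
```

```text
[ 0.57309158 -0.39680632  0.29272381] [3.14125193e+00 7.91410526e-05 9.41347887e-01] [-0.09688705  0.05069035  0.54538033] 0.04259637368515209
```

View pics/c3.png

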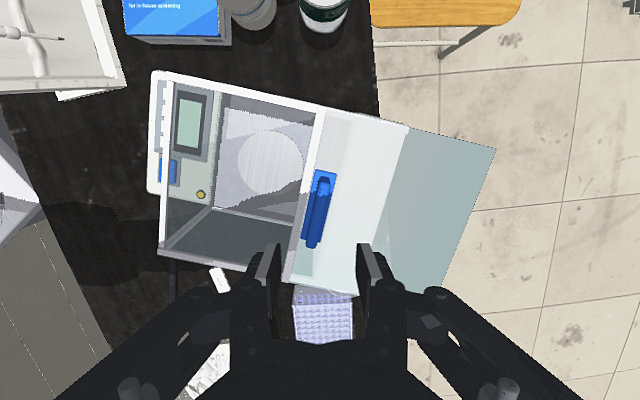

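The cover is open, with the glass slid back. The pan circle is directly visible at about (271,162), and the bar at (319,208) is clear of it. Now I fly to the flask, turning to the placing yaw on the way.

>>> move_arm([
  [[0.81, -0.59, -0.5, 0, 0, -1, 0], [0.87, -0.5, -0.5, 0, 0, -1, 0], [0.91, -0.41, 0, 0, 0, -1, 0], [0.95, -0.31, 0, 0, 0, -1, 0], [0.98, -0.21, 0, 0, 0, -1, 0], [0.99, -0.11, 0, 0, 0, -1, 0], [1, 0, 0, 0, 0, -1, 0], [1, 0.1, 0, 0, 0, -1, 0], [0.98, 0.21, 0, 0, 0, -1, 0], [0.95, 0.31, 0, 0, 0, -1, 0]],
])

```text
clock: 8.3
position: [0.5737, -0.1959, 0.3113]
tool_rot: [-3.141, -0.0, 1.987]
force: [-0.0, -0.3, -0.9]
grip_width: 0.0425
finger_force: 0.0
```

>>> move_arm([
  [[0.91, 0.4, 0, 0, 0, -1, 0], [0.87, 0.5, 0, 0, 0, -1, 0], [0.81, 0.59, 0, 0, 0, -1, 0], [0.8, 0.96, 0, 0, 0, 0, 0], [0.8, 0.96, 0, 0, 0, 0, 0], [0.8, 0.96, 0, 0, 0, 0, 0], [0.8, 0.96, 0, 0, 0, 0, 0], [0.8, 0.96, 0, 0, 0, 0, 0], [0.8, 0.96, 0, 0, 0, 0, 0], [0.8, 0.96, 0, 0, 0, 0, 0]],
])

```text
clock: 9.3
position: [0.5998, 0.0372, 0.3113]
tool_rot: [-3.141, -0.0, 2.297]
force: [-0.0, -0.8, 0.3]
grip_width: 0.0428
finger_force: 0.0
```

>>> move_arm([
  [[0.8, 0.96, 0, 0, 0, 0, 0], [0.8, 0.96, 0, 0, 0, 0, 0], [0.8, 0.96, 0, 0, 0, 0, 0], [0.8, 0.96, 0, 0, 0, 0, 0], [0.8, 0.96, 0, 0, 0, 0, 0], [0.6, 0.7, 0, 0, 0, 0, 0], [0.2, 0.3, 0, 0, 0, 0, 0], [0, 0, 0, 0, 0, 0, 0], [0, 0, 0, 0, 0, 0, 0], [0, 0, 0, 0, 0, 0, 0]],
])

```text
clock: 10.3
position: [0.6228, 0.1838, 0.3113]
tool_rot: [-3.141, 0.0, 2.297]
force: [-0.2, -0.1, 0.3]
grip_width: 0.0425
finger_force: 0.0
```

```bash
python3 - <<'E'
from h import *
g=wgrab("w4"); s=g["s"];print(s["position"],s["tool_rot"],s["clock"])
for st,ce,m in blobs(g,*AM,amin=100): print(st,ce)
w=ld("w3"); print("pan w3",onz(w,[(271,162)],.06,wcam(w)))
E
```

```text
[0.62275184 0.18382886 0.31133355] [-3.14126639e+00  4.64554726e-04  2.29693542e+00] 10.3
[415, 0, 23, 18, 253] [426.2, 6.9]
[306, 95, 41, 42, 997] [325.2, 115.6]
[104, 189, 17, 16, 158] [113.2, 196.9]
pan w3 [[ 0.5307361  -0.34731119  0.06      ]]
```

View pics/w4.png

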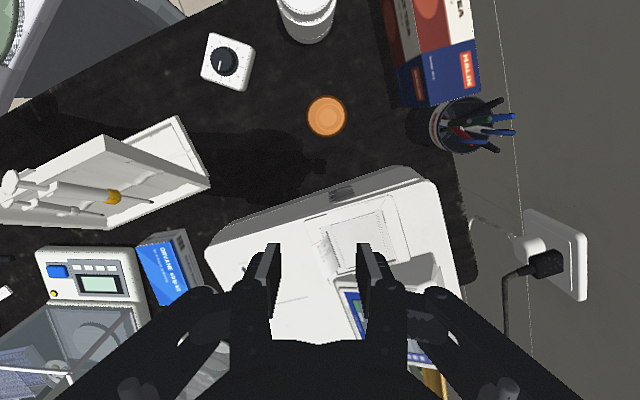

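The flask sits at about (326,117), almost straight below the camera, with the analyser edge well below it in the picture. Next I measure it from a second place.

>>> move_arm([
  [[0.6, 0.1, 0, 0, 0, 0, 0], [0.8, 0, 0, 0, 0, 0, 0], [0.8, 0, 0, 0, 0, 0, 0], [0.8, 0, 0, 0, 0, 0, 0], [0.6, 0, 0, 0, 0, 0, 0], [0.3, 0, 0, 0, 0, 0, 0], [0, 0, 0, 0, 0, 0, 0], [0, 0, 0, 0, 0, 0, 0], [0, 0, 0, 0, 0, 0, 0], [0, 0, 0, 0, 0, 0, 0]],
])

```text
clock: 11.35
position: [0.5725, 0.2442, 0.3112]
tool_rot: [-3.141, 0.0, 2.298]
force: [-0.2, -0.0, 0.4]
grip_width: 0.0426
finger_force: 0.0
```

```bash
python3 - <<'E'
from h import *
f=ld("w4"); g=wgrab("w5"); s=g["s"];print(s["position"],s["tool_rot"],s["clock"])
for st,ce,m in blobs(g,(3,90,40),(25,255,255),amin=100): print(st,ce)
for z in (0,.06,.12): print(onz(f,[(326,116.5)],z,wcam(f)))
a=f["color"][80:150,286:366]; b=g["color"][130:270,276:376]
h=np.zeros((560,760,3),np.uint8); h[:280,:320]=cv2.resize(a,None,fx=4,fy=4); h[:560,330:730]=cv2.resize(b,None,fx=4,fy=4)
cv2.imwrite("pics/c5.png",h[:,:,::-1])
E
```

```text
[0.57254582 0.24416467 0.31116278] [-3.14138496e+00  3.08193659e-05  2.29767664e+00] 11.35
[401, 24, 31, 101, 1475] [416.4, 70.4]
[376, 55, 17, 54, 345] [383.9, 81.3]
[449, 125, 14, 32, 229] [455.5, 140.1]
[405, 135, 10, 29, 121] [409.5, 148.8]
[305, 147, 40, 50, 1490] [324.5, 170.1]
[116, 243, 16, 14, 149] [124.2, 249.4]
[[0.58482892 0.2466899  0.        ]]
[[0.58300626 0.24619968 0.06      ]]
[[0.58118361 0.24570946 0.12      ]]
```

View pics/c5.png

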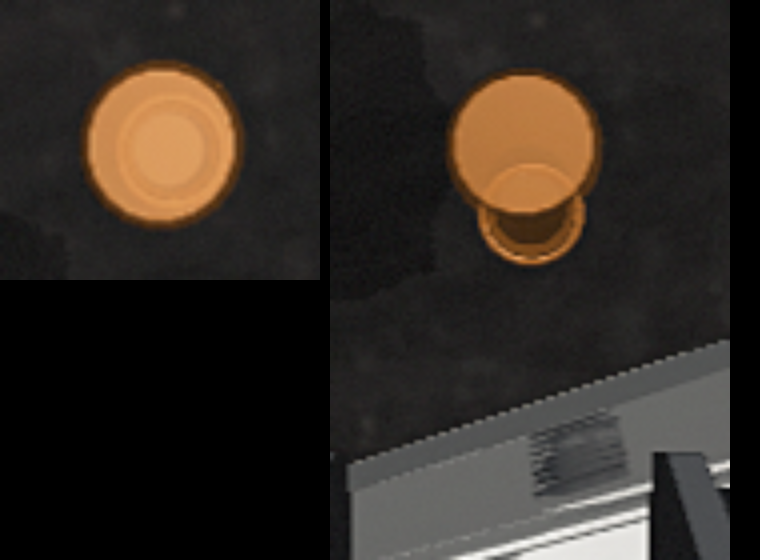

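View 1: foot circle centred at (326.5,116.3), rim at (328.5,117). View 2: foot at (324.8,166.3), rim at (326.3,183.5). The flask stands upright.

```bash
python3 - <<'E'
from h import *
f,g=ld("w4"),ld("w5")
for a,b in (((326.5,116.25),(324.75,166.25)),((328.5,117),(326.25,183.5))):
    p1,d1=rays(f,[a],wcam(f));p2,d2=rays(g,[b],wcam(g)); print(tri((p1,d1[0]),(p2,d2[0])))
print(onz(g,[(324.75,166.25)],0,wcam(g)),onz(g,[(326.25,183.5)],.12,wcam(g)),onz(f,[(328.5,117)],.12,wcam(f)))
s=observe(); M=R.from_euler("xyz",s["tool_rot"]).as_matrix()
print("tool delta to (.5840,.2462,.082)",M.T@(np.array([.5840,.2462,.082])-s["position"]))
E
```

```text
(array([0.58513219, 0.24756157, 0.00572097]), [np.float64(0.00019249922273984827), np.float64(0.00019249922273984076)])
(array([0.58384176, 0.24738477, 0.1232397 ]), [np.float64(0.0003193528713626279), np.float64(0.0003193528713626831)])
[[0.58610413 0.24697469 0.        ]] [[0.58470852 0.24704284 0.12      ]] [[0.58372095 0.2472194  0.12      ]]
tool delta to (.5840,.2462,.082) [-0.00628129  0.00988664  0.22919702]
```

>>> move_arm([
  [[-0.15, 0.3, 0, 0, 0, 0, 0.3], [-0.13, 0.25, 0.5, 0, 0, 0, 0.3], [0, 0, 1, 0, 0, 0, 0.3], [0, 0, 1, 0, 0, 0, 0.3], [0, 0, 1, 0, 0, 0, 0.3], [0, 0, 1, 0, 0, 0, 0.3], [0, 0, 1, 0, 0, 0, 0.3], [0, 0, 1, 0, 0, 0, 0.3], [0, 0, 0.5, 0, 0, 0, 0.3], [0, 0, 0, 0, 0, 0, 0.3]],
])

```text
clock: 12.4
position: [0.5837, 0.2476, 0.1696]
tool_rot: [-3.139, -0.001, 2.299]
force: [0.2, -0.2, 0.8]
grip_width: 0.0553
finger_force: 0.0
```

```bash
python3 - <<'E'
from h import *
g=wgrab("w6"); s=g["s"]; print(s["position"],s["grip_width"])
for st,ce,m in blobs(g,(3,90,40),(25,255,255),amin=100): print(st,ce)
cv2.imwrite("pics/c6.png",g["color"][100:400,140:500,::-1])
E
```

```text
[0.58371486 0.24761583 0.16964507] 0.055272091650207314
[450, 0, 62, 123, 4048] [480.2, 45.9]
[393, 19, 27, 84, 1026] [407.6, 59.0]
[525, 127, 18, 53, 642] [533.9, 152.5]
[442, 141, 21, 49, 452] [451.9, 163.8]
[290, 158, 57, 85, 3706] [317.3, 198.3]
[5, 302, 27, 23, 434] [18.9, 312.6]
```

View pics/c6.png

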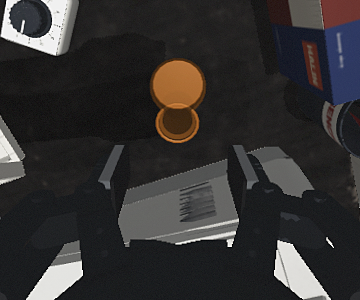

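The rim centre is at (317,223), midway between the finger pads at about 319 columns, so the flask is centred. Descend and close lightly.

>>> move_arm([
  [[0, 0, 0.9, 0, 0, 0, 0.3], [0, 0, 0.9, 0, 0, 0, 0.3], [0, 0, 0.9, 0, 0, 0, 0.3], [0, 0, 0.9, 0, 0, 0, 0.3], [0, 0, 0.7, 0, 0, 0, 0.3], [0, 0, 0.2, 0, 0, 0, 0.3], [0, 0, 0, 0, 0, 0, 0.1], [0, 0, 0, 0, 0, 0, -0.1], [0, 0, 0, 0, 0, 0, -0.25], [0, 0, 0, 0, 0, 0, -0.35]],
], grip_force=20)

```text
clock: 13.45
position: [0.5845, 0.2479, 0.0823]
tool_rot: [3.141, 0.001, 2.298]
force: [-1.5, -1.3, 6.0]
grip_width: 0.032
finger_force: 19.2
```

>>> move_arm([
  [[0, 0, 0, 0, 0, 0, -0.4], [0, 0, 0, 0, 0, 0, -0.5], [0, 0, 0, 0, 0, 0, -0.6], [0, 0, 0, 0, 0, 0, -1], [0, 0, 0, 0, 0, 0, -1], [0, 0, 0, 0, 0, 0, -1], [0, 0, 0, 0, 0, 0, -1], [0, 0, -0.1, 0, 0, 0, -1], [0, 0, -0.2, 0, 0, 0, -1], [0, 0, -0.3, 0, 0, 0, -1]],
])

```text
clock: 14.45
position: [0.5841, 0.2478, 0.0937]
tool_rot: [-3.141, -0.0, 2.299]
force: [-0.2, 0.5, -2.4]
grip_width: 0.032
finger_force: 20.0
```

>>> move_arm([
  [[0, 0, -0.5, 0, 0, 0, -1], [0, 0, -0.8, 0, 0, 0, -1], [0, 0, -1, 0, 0, 0, -1], [0, 0, -1, 0, 0, 0, -1], [0, 0, -1, 0, 0, 0, -1], [0, 0, -1, 0, 0, 0, -1], [0, 0, -1, 0, 0, 0, -1], [0, 0, -0.6, 0, 0, 0, -1], [0, 0, -0.2, 0, 0, 0, -1], [0, 0, 0, 0, 0, 0, -1]],
])

```text
clock: 15.45
position: [0.5842, 0.2478, 0.2357]
tool_rot: [3.141, 0.0, 2.299]
force: [0.2, -0.3, -1.7]
grip_width: 0.0319
finger_force: 20.1
```

```bash
python3 - <<'E'
from h import *
g=wgrab("w7"); s=g["s"]; print(s["position"],s["force"],s["grip_width"],s["finger_force"])
S=grab_frame("scene"); np.save("scene7.npy",S,allow_pickle=True)
a=S["color"][40:220,280:440]; b=g["color"][150:350,220:420]
h=np.zeros((600,800,3),np.uint8); h[:540,:480]=cv2.resize(a,None,fx=3,fy=3); h[:400,490:800]=cv2.resize(b[:,22:177],None,fx=2,fy=2)
cv2.imwrite("pics/c7.png",h[:,:,::-1])
for q in (g,S):
  for st,ce,m in blobs(q,(3,90,40),(25,255,255),amin=100): print(st,ce)
E
```

```text
[0.58417631 0.2478429  0.23567848] [ 0.15619843 -0.25942056 -1.65037024] 0.03186612289349712 20.082222017808817
[409, 0, 52, 123, 2692] [433.9, 51.7]
[377, 25, 28, 92, 661] [389.6, 70.1]
[475, 122, 16, 41, 388] [482.3, 142.4]
[415, 135, 14, 36, 204] [422.0, 152.1]
[278, 174, 78, 152, 9276] [317.0, 248.4]
[61, 267, 21, 19, 255] [72.0, 275.6]
[341, 102, 32, 50, 788] [356.1, 129.0]
[498, 241, 142, 101, 4852] [569.6, 290.6]
[418, 303, 165, 97, 10496] [496.4, 362.9]
```

View pics/c7.png

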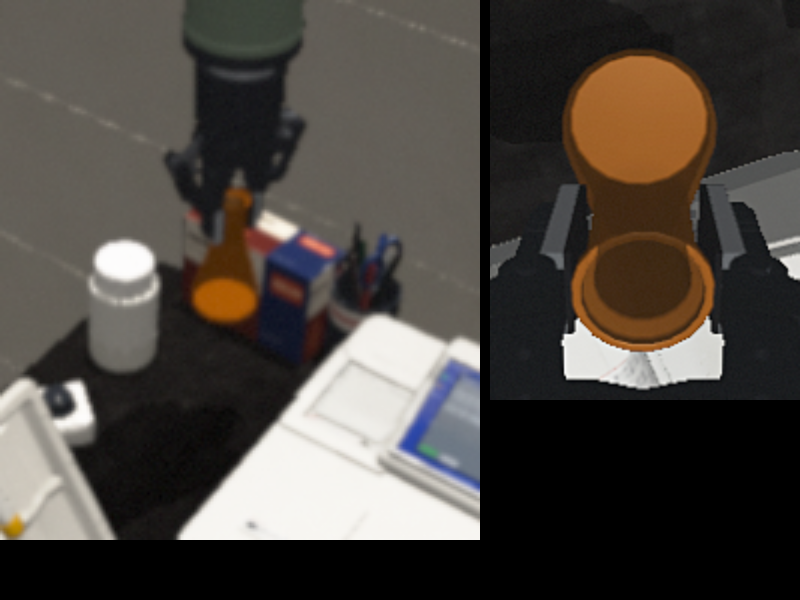

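The flask is held by its neck in both views. In the wrist frame the foot circle is at about (316.5,209) and the rim at (318.5,295.5). I'll check numerically that it hangs upright.

```bash
python3 - <<'E'
from h import *
g=ld("w7"); c=wcam(g); s=g["s"]
M=R.from_euler("xyz",s["tool_rot"]).as_matrix()
for px,z in (((316.5,209),.1534),((318.5,295.5),.2734)):
    w=onz(g,[px],z,c)[0]; print(w, "tool",M.T@(w-s["position"]))
# ellipse of bright foot disc
m=max(blobs(g,(3,90,40),(25,255,255),amin=3000),key=lambda b:b[0][4]); print(m[0])
P=np.array([.5300,-.3485,.0]); d=M.T@(P-s["position"]); print("tool delta to pan",d/.02)
S=ld("scene7"); m=[b for b in blobs(S,(3,90,40),(25,255,255),100)][0]
E
```

```text
[0.58441804 0.24677895 0.1534    ] tool [-0.00093154 -0.00056539  0.08227849]
[0.58454065 0.24871153 0.2734    ] tool [ 0.00039537  0.00086734 -0.03772124]
[278, 174, 78, 152, 9276]
tool delta to pan [-20.45886202 -21.86172188  11.77967564]
```

>>> move_arm([
  [[0, 0, -1, 0, 0, 0, -1], [-0.28, -0.3, -1, 0, 0, 0, -1], [-0.56, -0.6, -1, 0, 0, 0, -1], [-0.94, -1, -0.7, 0, 0, 0, -1], [-0.94, -1, 0, 0, 0, 0, -1], [-0.94, -1, 0, 0, 0, 0, -1], [-0.94, -1, 0, 0, 0, 0, -1], [-0.94, -1, 0, 0, 0, 0, -1], [-0.94, -1, 0, 0, 0, 0, -1], [-0.94, -1, 0, 0, 0, 0, -1]],
])

```text
clock: 16.55
position: [0.5644, 0.0307, 0.3085]
tool_rot: [-3.141, -0.001, 2.299]
force: [0.8, 0.5, -1.4]
grip_width: 0.0318
finger_force: 20.3
```

>>> move_arm([
  [[-0.94, -1, 0, 0, 0, 0, -1], [-0.94, -1, 0, 0, 0, 0, -1], [-0.94, -1, 0, 0, 0, 0, -1], [-0.94, -1, 0, 0, 0, 0, -1], [-0.94, -1, 0, 0, 0, 0, -1], [-0.94, -1, 0, 0, 0, 0, -1], [-0.94, -1, 0, 0, 0, 0, -1], [-0.94, -1, 0, 0, 0, 0, -1], [-0.8, -0.9, 0, 0, 0, 0, -1], [-0.6, -0.7, 0, 0, 0, 0, -1]],
])

```text
clock: 17.55
position: [0.5395, -0.2306, 0.3083]
tool_rot: [-3.141, -0.001, 2.297]
force: [-0.1, -0.2, -0.7]
grip_width: 0.0324
finger_force: 20.3
```

```bash
cat > tgt.py <<'E'
import sys; from h import *
s=observe(); M=R.from_euler("xyz",s["tool_rot"]).as_matrix()
t=np.array([float(a) for a in sys.argv[1:4]]); print(s["position"],np.degrees(s["tool_rot"]),s["grip_width"],s["finger_force"]); print("units",M.T@(t-s["position"])/.02)
E
python3 tgt.py .53 -.3485 .1425
```

```text
[ 0.53954163 -0.23064247  0.3082525 ] [-1.79951550e+02 -7.30274368e-02  1.31634940e+02] 0.03239627738890983 20.337368468753994
units [-4.09789033 -4.26468396  8.28601783]
```

>>> move_arm([
  [[-0.8, -0.85, 0, 0, 0, 0, -1], [-0.8, -0.85, 0, 0, 0, 0, -1], [-0.8, -0.85, 0, 0, 0, 0, -1], [-0.7, -0.75, 0, 0, 0, 0, -1], [-0.5, -0.5, 0, 0, 0, 0, -1], [-0.3, -0.3, 0, 0, 0, 0, -1], [-0.2, -0.2, 0, 0, 0, 0, -1], [0, 0, 0, 0, 0, 0, -1], [0, 0, 0, 0, 0, 0, -1], [0, 0, 0, 0, 0, 0, -1]],
])

```text
clock: 18.55
position: [0.5308, -0.3466, 0.3094]
tool_rot: [3.141, 0.0, 2.3]
force: [-0.6, -0.8, -1.9]
grip_width: 0.0318
finger_force: 20.3
```

```bash
python3 tgt.py .53 -.3485 .1425; python3 - <<'E'
from h import *
g=wgrab("w8"); T=grab_frame("top"); np.save("top8.npy",T,allow_pickle=True)
for st,ce,m in blobs(g,*BL,amin=80): print("blue",st,ce,onz(g,[ce],.2215,wcam(g)))
for st,ce,m in blobs(g,(3,90,40),(25,255,255),amin=1000): print(st,ce)
E
```

```text
[ 0.53078965 -0.34660496  0.30943997] [1.79987813e+02 2.29048700e-03 1.31755076e+02] 0.03182990874087493 20.326680149591994
units [-0.04405796 -0.09432925  8.34698018]
blue [413, 1, 53, 104, 3947] [439.1, 52.8] [[ 0.51825185 -0.19319816  0.2215    ]]
blue [269, 49, 27, 19, 490] [281.6, 58.0] [[ 0.43203172 -0.2762334   0.2215    ]]
[607, 170, 33, 162, 3853] [626.4, 253.8]
[279, 175, 76, 151, 7856] [316.8, 242.1]
[425, 211, 123, 78, 5841] [475.2, 252.5]
```

>>> move_arm([
  [[-0.04, -0.09, 0.6, 0, 0, 0, -1], [0, 0, 1, 0, 0, 0, -1], [0, 0, 1, 0, 0, 0, -1], [0, 0, 1, 0, 0, 0, -1], [0, 0, 1, 0, 0, 0, -1], [0, 0, 1, 0, 0, 0, -1], [0, 0, 1, 0, 0, 0, -1], [0, 0, 0.8, 0, 0, 0, -1], [0, 0, 0.4, 0, 0, 0, -1], [0, 0, 0.15, 0, 0, 0, -1]],
])

```text
clock: 19.65
position: [0.5295, -0.349, 0.1494]
tool_rot: [-3.141, -0.001, 2.299]
force: [1.0, -0.8, -1.3]
grip_width: 0.0319
finger_force: 20.3
```

```bash
python3 tgt.py .53 -.3485 .1425; python3 - <<'E'
from h import *
s=observe(); print(s["force"]); g=wgrab("w9")
for st,ce,m in blobs(g,(3,90,40),(25,255,255),amin=1000): print(st,ce)
E
```

```text
[ 0.52946614 -0.34903321  0.14941493] [-1.79989762e+02 -5.79165009e-02  1.31701128e+02] 0.03187173167690361 20.326814973377623
units [0.00179842 0.03772718 0.3457416 ]
[ 1.03465972 -0.81622626 -1.27298044]
[279, 175, 76, 151, 9182] [317.0, 249.0]
[503, 257, 75, 62, 2148] [532.7, 291.7]
```

>>> move_arm([
  [[0, 0, 0.05, 0, 0, 0, -1], [0, 0, 0.05, 0, 0, 0, -1], [0, 0, 0.05, 0, 0, 0, -1], [0, 0, 0.05, 0, 0, 0, -1], [0, 0, 0.05, 0, 0, 0, -1], [0, 0, 0.05, 0, 0, 0, -1], [0, 0, 0.05, 0, 0, 0, -1], [0, 0, 0.02, 0, 0, 0, -1], [0, 0, 0, 0, 0, 0, -1], [0, 0, 0, 0, 0, 0, -1]],
])

```text
clock: 20.7
position: [0.5297, -0.3492, 0.1429]
tool_rot: [-3.142, -0.0, 2.299]
force: [-0.1, -0.1, -0.7]
grip_width: 0.0317
finger_force: 20.3
```

```bash
python3 - <<'E'
from h import *
for i in range(4): 
  s=observe(); print(s["force"].round(2),s["position"]); grab_frame("top")
E
```

```text
[-0.14 -0.1  -0.66] [ 0.52971741 -0.34922683  0.14288283]
[-0.47 -0.6  -1.46] [ 0.52973468 -0.34918012  0.14292002]
[ 0.55 -0.13 -1.04] [ 0.52975225 -0.34919276  0.14293049]
[ 0.39 -0.34 -1.52] [ 0.52974901 -0.34920701  0.1429526 ]
```

>>> move_arm([
  [[0, 0, 0.03, 0, 0, 0, -1], [0, 0, 0.03, 0, 0, 0, -1], [0, 0, 0.03, 0, 0, 0, -1], [0, 0, 0, 0, 0, 0, -1], [0, 0, 0, 0, 0, 0, -1], [0, 0, 0, 0, 0, 0, -1], [0, 0, 0, 0, 0, 0, -1], [0, 0, 0, 0, 0, 0, -1], [0, 0, 0, 0, 0, 0, -1], [0, 0, 0, 0, 0, 0, -1]],
])

```text
clock: 21.9
position: [0.5297, -0.3492, 0.1411]
tool_rot: [-3.142, 0.0, 2.299]
force: [-0.8, -0.7, 0.7]
grip_width: 0.0314
finger_force: 20.4
```

```bash
python3 - <<'E'
from h import *
F=[]
for i in range(6): 
  s=observe(); F.append(s["force"]); grab_frame("top")
print(np.round(F,2),s["position"])
E
```

```text
[[-0.76 -0.68  0.65]
 [-1.    0.01  1.28]
 [-0.65 -0.59  1.42]
 [-1.16 -0.93  0.34]
 [-0.57 -1.01  1.25]
 [ 0.74 -0.57  0.86]] [ 0.52971808 -0.34921919  0.14109139]
```

>>> move_arm([
  [[0, 0, 0, 0, 0, 0, -0.2], [0, 0, 0, 0, 0, 0, -0.1], [0, 0, 0, 0, 0, 0, 0], [0, 0, 0, 0, 0, 0, 0.1], [0, 0, 0, 0, 0, 0, 0.2], [0, 0, 0, 0, 0, 0, 0.2], [0, 0, 0, 0, 0, 0, 0.2], [0, 0, 0, 0, 0, 0, 0.2], [0, 0, -0.1, 0, 0, 0, 0.2], [0, 0, -0.2, 0, 0, 0, 0.2]],
])

```text
clock: 23.2
position: [0.5296, -0.3491, 0.1471]
tool_rot: [-3.142, -0.0, 2.299]
force: [-0.5, 0.0, 0.3]
grip_width: 0.0513
finger_force: 0.0
```

>>> move_arm([
  [[0, 0, -0.4, 0, 0, 0, 0.2], [0, 0, -0.6, 0, 0, 0, 0.2], [0, 0, -0.8, 0, 0, 0, 0.2], [0, 0, -1, 0, 0, 0, 0.2], [0, 0, -1, 0, 0, 0, 0.2], [0, 0, -1, 0, 0, 0, 0.2], [0, 0, -1, 0, 0, 0, 0.2], [0, 0, -1, 0, 0, 0, 0.2], [0, 0, -0.6, 0, 0, 0, 0.2], [0, 0, 0, 0, 0, 0, 0.2]],
])

```text
clock: 24.2
position: [0.5303, -0.3494, 0.2973]
tool_rot: [3.141, 0.003, 2.298]
force: [-1.3, -0.3, -0.5]
grip_width: 0.0509
finger_force: 0.0
```

```bash
python3 - <<'E'
from h import *
g=wgrab("w10"); s=g["s"]; print(s["position"],np.degrees(s["tool_rot"]),s["force"])
c=wcam(g)
for st,ce,m in blobs(g,(3,90,40),(25,255,255),amin=1000): 
    print(st,ce)
# foot left/right columns and top row; rim bottom
    ys,xs=np.nonzero(m)
    for r in range(st[1],st[1]+st[3],6): x=xs[ys==r]; print(r,x.min(),x.max(),end=" | ")
E
```

```text
[ 0.53028257 -0.34938675  0.29731964] [1.79952420e+02 1.64559322e-01 1.31693179e+02] [-1.31098032 -0.31412202 -0.4596801 ]
[294, 149, 45, 63, 2141] [316.2, 178.6]
149 314 314 | 155 301 331 | 161 297 336 | 167 295 338 | 173 294 338 | 179 295 338 | 185 298 335 | 191 301 331 | 197 300 332 | 203 302 330 | 209 308 324 | [612, 170, 28, 161, 2993] [629.1, 257.5]
170 636 639 | 176 627 639 | 182 626 631 | 188 626 639 | 194 625 639 | 200 625 639 | 206 624 639 | 212 623 639 | 218 623 639 | 224 622 639 | 230 622 639 | 236 621 639 | 242 620 639 | 248 620 639 | 254 619 639 | 260 618 639 | 266 617 639 | 272 617 639 | 278 616 639 | 284 615 639 | 290 614 639 | 296 614 639 | 302 612 639 | 308 615 639 | 314 615 639 | 320 621 638 | 326 631 639 | [427, 212, 125, 78, 5874] [477.4, 253.2]
212 455 458 | 218 438 467 | 224 428 476 | 230 428 485 | 236 429 519 | 242 430 526 | 248 431 538 | 254 432 551 | 260 433 549 | 266 433 543 | 272 434 530 | 278 435 504 | 284 437 479 |
```

The flask stands upright on the pan, with its foot circle centred at about (316,171). Back to the bar.

>>> move_arm([
  [[0, 0, 0, 0, 0, 1, 0.2], [0, 0, 0, 0, 0, 1, 0.2], [0, 0, 0, 0, 0, 1, 0.2], [0, 0, 0, 0, 0, 1, 0.2], [0, 0, 0, 0, 0, 1, 0.2], [0, 0, 0, 0, 0, 1, 0.2], [0, 0, 0, 0, 0, 1, 0.2], [0, 0, 0, 0, 0, 1, 0.2], [0, 0, 0, 0, 0, 1, 0.2], [0, 0, 0, 0, 0, 1, 0.2]],
])

```text
clock: 25.25
position: [0.5293, -0.349, 0.2939]
tool_rot: [-3.14, -0.0, 1.247]
force: [-0.2, 0.4, 0.6]
grip_width: 0.051
finger_force: 0.0
```

>>> move_arm([
  [[0, 0, 0, 0, 0, 1, 0.2], [0, 0, 0, 0, 0, 1, 0.2], [0, 0, 0, 0, 0, 1, 0.2], [0, 0, 0, 0, 0, 1, 0.2], [0, 0, 0, 0, 0, 1, 0.2], [0, 0, 0, 0, 0, 0, 0.2], [0, 0, 0, 0, 0, 0, 0.2], [0, 0, 0, 0, 0, 0, 0.2], [0, 0, 0, 0, 0, 0, 0.2], [0, 0, 0, 0, 0, 0, 0.2]],
])

```text
clock: 26.25
position: [0.5296, -0.3493, 0.295]
tool_rot: [-3.141, 0.0, 0.729]
force: [0.3, 0.7, -0.7]
grip_width: 0.0513
finger_force: 0.0
```

```bash
python3 tgt.py .573 -.397 .207; python3 - <<'E'
from h import *
g=wgrab("w11"); c=wcam(g)
for st,ce,m in blobs(g,(100,120,50),(125,255,255),amin=100): print("blue",st,ce,box(m),onz(g,[ce],.2,c),onz(g,[ce],.22,c))
m=max(blobs(g,(3,90,40),(25,255,255),amin=300),key=lambda b:b[0][4]); print(m[0],m[1])
x,y,w,h=m[0][:4]; print("foot @.06 approx", onz(g,[(x+w/2-.5,y+w/2-.5)],.06,c)) 
cv2.imwrite("pics/c11.png",g["color"][:,:,::-1])
E
```

```text
[ 0.52963776 -0.34925957  0.2950031 ] [-1.79990854e+02  1.33369293e-03  4.17446846e+01] 0.05134616597378309 0.0
units [0.02846369 3.22526055 4.39963964]
blue [143, 10, 104, 70, 4429] [195.4, 45.2] ((194.378173828125, 43.93952941894531), (56.37882614135742, 94.0638427734375), 77.73522186279297) [[ 0.56417301 -0.19126015  0.2       ]] [[ 0.56631418 -0.20015537  0.22      ]]
blue [376, 169, 28, 78, 1703] [389.6, 205.8] ((389.58526611328125, 207.39117431640625), (23.929309844970703, 76.92659759521484), 4.39870548248291) [[ 0.57255276 -0.39889088  0.2       ]] [[ 0.57398686 -0.39026643  0.22      ]]
blue [209, 188, 19, 24, 381] [218.2, 199.9] ((218.19305419921875, 199.93069458007812), (23.383373260498047, 16.716625213623047), 84.2894058227539) [[ 0.47327935 -0.2792021   0.2       ]] [[ 0.48309004 -0.28067687  0.22      ]]
[296, 152, 45, 62, 2163] [318.1, 181.0]
foot @.06 approx [[ 0.52844997 -0.35097228  0.06      ]]
```

>>> move_arm([
  [[0, 0.8, 0, 0, 0, 0, 0.2], [0, 0.9, 0, 0, 0, 0, 0.2], [0, 0.9, 0, 0, 0, 0, 0.2], [0, 0.6, 0.3, 0, 0, 0, 0.2], [0, 0, 0.9, 0, 0, 0, 0.2], [0, 0, 0.9, 0, 0, 0, 0.2], [0, 0, 0.9, 0, 0, 0, 0.2], [0, 0, 0.9, 0, 0, 0, 0.2], [0, 0, 0.45, 0, 0, 0, 0.2], [0, 0, 0, 0, 0, 0, 0]],
])

```text
clock: 27.3
position: [0.5718, -0.3966, 0.2067]
tool_rot: [-3.14, 0.001, 0.728]
force: [-0.4, -0.2, 0.2]
grip_width: 0.0427
finger_force: 0.0
```

>>> move_arm([
  [[0, 0, 0, 0, 0, 0, -0.3], [0, 0, 0, 0, 0, 0, -0.6], [0, 0, 0, 0, 0, 0, -1], [0, 0, 0, 0, 0, 0, -1], [0, 0, 0, 0, 0, 0, -1], [0, 0, 0, 0, 0, 0, -1], [0, 0, 0, 0, 0, 0, -1], [0, 0, 0, 0, 0, 0, -1], [0, -0.1, 0, 0, 0, 0, -1], [0, -0.3, 0, 0, 0, 0, -1]],
])

```text
clock: 28.3
position: [0.5676, -0.3915, 0.209]
tool_rot: [3.14, -0.001, 0.727]
force: [0.4, -0.5, 6.3]
grip_width: 0.0091
finger_force: 25.1
```

```bash
python3 tgt.py .4905 -.3045 .207; python3 -c "
from h import *; print(observe()['force'])"
```

```text
[ 0.56761882 -0.39149947  0.20904288] [ 1.79881638e+02 -3.78268065e-02  4.16813314e+01] 0.00910034863443822 25.092574954032898
units [ 0.01278014 -5.81314823  0.09014377]
[ 0.39733258 -0.48433092  6.27845021]
```

>>> move_arm([
  [[0, -0.5, 0, 0, 0, 0, -1], [0, -0.7, 0, 0, 0, 0, -1], [0, -0.8, 0, 0, 0, 0, -1], [0, -0.8, 0, 0, 0, 0, -1], [0, -0.8, 0, 0, 0, 0, -1], [0, -0.8, 0, 0, 0, 0, -1], [0, -0.6, 0, 0, 0, 0, -1], [0, -0.4, 0, 0, 0, 0, -1], [0, -0.1, 0, 0, 0, 0, -1], [0, 0, 0, 0, 0, 0, -1]],
])

```text
clock: 29.3
position: [0.4943, -0.3086, 0.209]
tool_rot: [3.14, -0.001, 0.728]
force: [1.1, 2.4, 7.5]
grip_width: 0.0096
finger_force: 25.2
```

```bash
python3 tgt.py .4905 -.3045 .207; python3 -c "
from h import *; print(observe()['force'])"
```

```text
[ 0.49433525 -0.308636    0.20900335] [ 1.79920307e+02 -5.20238520e-02  4.17169645e+01] 0.009597456757617565 25.184548795223236
units [-0.00561483 -0.28211167  0.09977022]
[1.05595832 2.39207225 7.52352015]
```

>>> move_arm([
  [[0, -0.06, 0, 0, 0, 0, -1], [0, -0.06, 0, 0, 0, 0, -1], [0, -0.05, 0, 0, 0, 0, -1], [0, -0.05, 0, 0, 0, 0, -1], [0, -0.04, 0, 0, 0, 0, -1], [0, -0.03, 0, 0, 0, 0, -1], [0, 0, 0, 0, 0, 0, -1], [0, 0, 0, 0, 0, 0, -1], [0, 0, 0, 0, 0, 0, -1], [0, 0, 0, 0, 0, 0, -1]],
])

```text
clock: 30.3
position: [0.4908, -0.3046, 0.209]
tool_rot: [3.14, -0.001, 0.728]
force: [0.9, 1.1, 8.4]
grip_width: 0.0096
finger_force: 25.3
```

```bash
python3 tgt.py .4905 -.3045 .207; python3 -c "
from h import *; print(observe()['force'])"
```

```text
[ 0.49078554 -0.30462343  0.2089935 ] [ 1.79903416e+02 -5.98878620e-02  4.17053683e+01] 0.00955872299601712 25.294169783592224
units [-0.00665731 -0.01427411  0.09964416]
[0.93317195 1.13317394 8.39132316]
```

>>> move_arm([
  [[0, -0.03, 0, 0, 0, 0, -1], [0, -0.03, 0, 0, 0, 0, -1], [0, -0.03, 0, 0, 0, 0, -1], [0, -0.02, 0, 0, 0, 0, -1], [0, 0, 0, 0, 0, 0, -1], [0, 0, 0, 0, 0, 0, -1], [0, 0, 0, 0, 0, 0, -1], [0, 0, 0, 0, 0, 0, -1], [0, 0, 0, 0, 0, 0, -1], [0, 0, 0, 0, 0, 0, -1]],
])

```text
clock: 31.3
position: [0.4894, -0.303, 0.209]
tool_rot: [3.14, -0.001, 0.728]
force: [2.4, 0.6, 8.5]
grip_width: 0.0094
finger_force: 25.3
```

>>> move_arm([
  [[0, -0.03, 0, 0, 0, 0, -1], [0, -0.03, 0, 0, 0, 0, -1], [0, -0.03, 0, 0, 0, 0, -1], [0, -0.03, 0, 0, 0, 0, -1], [0, -0.02, 0, 0, 0, 0, -1], [0, 0, 0, 0, 0, 0, -1], [0, 0, 0, 0, 0, 0, -1], [0, 0, 0, 0, 0, 0, -1], [0, 0, 0, 0, 0, 0, -1], [0, 0, 0, 0, 0, 0, -1]],
])

```text
clock: 32.3
position: [0.4875, -0.3009, 0.209]
tool_rot: [3.14, -0.001, 0.728]
force: [1.1, 1.5, 8.7]
grip_width: 0.0091
finger_force: 25.3
```

>>> move_arm([
  [[0, -0.03, 0, 0, 0, 0, -1], [0, -0.03, 0, 0, 0, 0, -1], [0, -0.03, 0, 0, 0, 0, -1], [0, -0.02, 0, 0, 0, 0, -1], [0, 0, 0, 0, 0, 0, -1], [0, 0, 0, 0, 0, 0, -1], [0, 0, 0, 0, 0, 0, -1], [0, 0, 0, 0, 0, 0, -1], [0, 0, 0, 0, 0, 0, -1], [0, 0, 0, 0, 0, 0, -1]],
])

```text
clock: 33.3
position: [0.4873, -0.3006, 0.2091]
tool_rot: [3.136, -0.002, 0.728]
force: [13.1, -8.3, -2.6]
grip_width: 0.0092
finger_force: 23.8
```

```bash
python3 - <<'E'
from h import *
F=[]
for i in range(4): s=observe(); F.append(s["force"]); T=grab_frame("top")
print(np.round(F,2))
f=ld("top0"); np.save("top12.npy",T,allow_pickle=True)
E
```

```text
[[13.14 -8.26 -2.64]
 [12.43 -8.6  -2.24]
 [13.43 -8.37 -3.14]
 [12.18 -9.05 -2.52]]
```

The stop is reached (about 15 N horizontal). Release, lift, close the fingers and move over the tare key.

>>> move_arm([
  [[0, 0.02, 0, 0, 0, 0, -0.6], [0, 0, 0, 0, 0, 0, -0.3], [0, 0, 0, 0, 0, 0, -0.2], [0, 0, 0, 0, 0, 0, -0.1], [0, 0, 0, 0, 0, 0, -0.1], [0, 0, -0.5, 0, 0, 0, -0.1], [0, 0, -0.8, 0, 0, 0, -0.1], [0, 0, -1, 0, 0, 0, -0.1], [0, 0, -1, 0, 0, 0, -0.1], [0, 0, -0.7, 0, 0, 0, -1]],
])

```text
clock: 34.5
position: [0.4857, -0.2996, 0.2902]
tool_rot: [3.14, -0.001, 0.728]
force: [0.8, -0.4, 0.4]
grip_width: 0.0252
finger_force: 0.0
```

>>> move_arm([
  [[-0.3, -0.6, 0, 0, 0, 0, -1], [-0.5, -0.9, 0, 0, 0, 0, -1], [-0.5, -0.9, 0, 0, 0, 0, -1], [-0.5, -0.9, 0, 0, 0, 0, -1], [-0.4, -0.8, 0, 0, 0, 0, -1], [0, -0.2, 0, 0, 0, 0, -1], [0, 0, 0, 0, 0, 0, -1], [0, 0, 0, 0, 0, 0, -1], [0, 0, 0, 0, 0, 0, -1], [0, 0, 0, 0, 0, 0, -1]],
])

```text
clock: 35.5
position: [0.3957, -0.2646, 0.2879]
tool_rot: [-3.141, -0.0, 0.728]
force: [0.1, 0.4, -0.1]
grip_width: -0.0001
finger_force: 0.0
```

```bash
python3 tgt.py .397 -.267 .060; python3 - <<'E'
from h import *
g=wgrab("w13"); c=wcam(g)
for st,ce,m in blobs(g,(100,120,50),(125,255,255),amin=80): print("blue",st,ce,box(m),onz(g,[ce],.047,c),onz(g,[ce],.22,c))
T=grab_frame("top"); np.save("top13.npy",T,allow_pickle=True); A=ld("top0")
for q in (A,T):
    for st,ce,m in blobs(q,*BL): print(st,ce)
E
```

```text
[ 0.39573775 -0.26460195  0.28794721] [-1.79984071e+02 -1.60739227e-03  4.17094003e+01] -0.00012172207801620111 0.0
units [-0.03298185  0.13467158 11.39732261]
blue [265, 0, 104, 40, 3031] [313.0, 15.8] ((316.5, 19.5), (39.0, 103.0), 90.0) [[ 0.53655283 -0.13157325  0.047     ]] [[ 0.5000234  -0.16793867  0.22      ]]
blue [407, 117, 37, 84, 2309] [424.6, 157.9] ((424.9044494628906, 158.29835510253906), (29.577781677246094, 82.91510009765625), 6.072456359863281) [[ 0.50991093 -0.36280963  0.047     ]] [[ 0.48541638 -0.2947192   0.22      ]]
blue [311, 160, 17, 25, 403] [319.4, 172.0] ((319.0, 172.0), (24.0, 16.0), 90.0) [[ 0.39703022 -0.26670132  0.047     ]] [[ 0.423527   -0.24202566  0.22      ]]
[342, 180, 35, 35, 396] [360.3, 196.8]
[418, 201, 17, 19, 72] [426.3, 209.3]
[395, 242, 10, 10, 59] [399.5, 246.4]
[345, 181, 32, 33, 324] [362.0, 197.2]
[342, 185, 18, 20, 38] [349.7, 195.0]
[417, 202, 13, 13, 60] [422.7, 207.4]
[395, 242, 9, 9, 48] [398.8, 245.6]
```

>>> move_arm([
  [[-0.03, 0.12, 0.5, 0, 0, 0, -1], [0, 0, 1, 0, 0, 0, -1], [0, 0, 1, 0, 0, 0, -1], [0, 0, 1, 0, 0, 0, -1], [0, 0, 1, 0, 0, 0, -1], [0, 0, 1, 0, 0, 0, -1], [0, 0, 1, 0, 0, 0, -1], [0, 0, 1, 0, 0, 0, -1], [0, 0, 1, 0, 0, 0, -1], [0, 0, 0.8, 0, 0, 0, -1]],
])

```text
clock: 36.6
position: [0.3961, -0.2665, 0.1004]
tool_rot: [-3.14, 0.0, 0.728]
force: [0.1, -0.7, -0.2]
grip_width: -0.0002
finger_force: 0.0
```

>>> move_arm([
  [[0, 0, 0.8, 0, 0, 0, -1], [0, 0, 0.6, 0, 0, 0, -1], [0, 0, 0.4, 0, 0, 0, -1], [0, 0, 0.2, 0, 0, 0, -1], [0, 0, 0.1, 0, 0, 0, -1], [0, 0, 0.1, 0, 0, 0, -1], [0, 0, 0.1, 0, 0, 0, -1], [0, 0, 0, 0, 0, 0, -1], [0, 0, 0, 0, 0, 0, -1], [0, 0, 0, 0, 0, 0, -1]],
])

```text
clock: 37.6
position: [0.3966, -0.2668, 0.0563]
tool_rot: [3.141, -0.0, 0.728]
force: [0.3, -0.4, 0.2]
grip_width: -0.0001
finger_force: 0.0
```

Now press slowly: 9 mm to contact, then 4 mm of travel plus a little.

>>> move_arm([
  [[0, 0, 0.1, 0, 0, 0, -1], [0, 0, 0.1, 0, 0, 0, -1], [0, 0, 0.1, 0, 0, 0, -1], [0, 0, 0.1, 0, 0, 0, -1], [0, 0, 0.08, 0, 0, 0, -1], [0, 0, 0.08, 0, 0, 0, -1], [0, 0, 0.06, 0, 0, 0, -1], [0, 0, 0.03, 0, 0, 0, -1], [0, 0, 0, 0, 0, 0, -1], [0, 0, 0, 0, 0, 0, -1]],
])

```text
clock: 38.6
position: [0.3965, -0.2667, 0.0431]
tool_rot: [-3.142, 0.0, 0.728]
force: [-1.9, 0.4, 3.1]
grip_width: 0.0
finger_force: 1.8
```

>>> move_arm([
  [[0, 0, 0.04, 0, 0, 0, -1], [0, 0, 0.04, 0, 0, 0, -1], [0, 0, 0.04, 0, 0, 0, -1], [0, 0, 0, 0, 0, 0, -1], [0, 0, 0, 0, 0, 0, -1], [0, 0, 0, 0, 0, 0, -1], [0, 0, 0, 0, 0, 0, -1], [0, 0, 0, 0, 0, 0, -1], [0, 0, 0, 0, 0, 0, -1], [0, 0, 0, 0, 0, 0, -1]],
])

```text
clock: 39.6
position: [0.3966, -0.2668, 0.0421]
tool_rot: [3.141, 0.0, 0.728]
force: [-9.6, 6.5, 46.1]
grip_width: -0.0005
finger_force: 23.0
```

The key is bottomed out. Retract, staying clear.

>>> move_arm([
  [[0, 0, -0.15, 0, 0, 0, -1], [0, 0, -0.3, 0, 0, 0, -1], [0, 0, -0.6, 0, 0, 0, -1], [0, 0, -1, 0, 0, 0, -1], [0, 0, -1, 0, 0, 0, -1], [0, 0, -1, 0, 0, 0, -1], [0, 0, -1, 0, 0, 0, -1], [0, 0, -1, 0, 0, 0, -1], [0, 0, -1, 0, 0, 0, -1], [0, 0, -1, 0, 0, 0, -1]],
])

```text
clock: 40.6
position: [0.3963, -0.2666, 0.2032]
tool_rot: [3.141, -0.0, 0.728]
force: [-0.3, -0.1, 0.8]
grip_width: 0.0001
finger_force: 0.0
```

>>> move_arm([
  [[0, 0, -1, 0, 0, 0, -1], [0, 0, -1, 0, 0, 0, -1], [-0.6, 0, -1, 0, 0, 0, -1], [-0.8, 0, -0.6, 0, 0, 0, -1], [-0.8, 0, 0, 0, 0, 0, -1], [-0.8, 0, 0, 0, 0, 0, -1], [-0.5, 0, 0, 0, 0, 0, -1], [0, 0, 0, 0, 0, 0, -1], [0, 0, 0, 0, 0, 0, -1], [0, 0, 0, 0, 0, 0, -1]],
])

```text
clock: 41.6
position: [0.3448, -0.3127, 0.2737]
tool_rot: [-3.142, -0.0, 0.729]
force: [0.2, -1.1, 0.6]
grip_width: 0.0
finger_force: 0.0
```

```bash
python3 - <<'E'
from h import *
g=wgrab("w14"); c=wcam(g); print(g["s"]["position"],g["s"]["clock"],g["s"]["force"])
f=ld("w1")
for q in (f,g):
  for st,ce,m in blobs(q,(100,120,50),(125,255,255),amin=80): print("blue",st,ce,onz(q,[ce],.194 if ce[0]>300 and ce[1]>60 else .047,wcam(q)))
for st,ce,m in blobs(g,(3,80,40),(25,255,255),amin=100): print("amber",st,ce)
T=grab_frame("top");A=ld("top0")
for q in (A,T):
    for st,ce,m in blobs(q,*BL): print(st,ce)
    for st,ce,m in blobs(q,*AM): 
        if ce[1]<260: print("am",st,ce)
E
```

```text
[ 0.34482382 -0.31273662  0.27373849] 41.6 [ 0.15982007 -1.10868446  0.6024939 ]
blue [206, 0, 93, 22, 1260] [243.3, 7.4] [[ 0.52420618 -0.13257308  0.047     ]]
blue [315, 81, 22, 76, 1628] [325.3, 118.1] [[ 0.49010963 -0.30406538  0.194     ]]
blue [255, 136, 17, 24, 374] [262.9, 147.5] [[ 0.39727487 -0.26727557  0.047     ]]
blue [419, 10, 45, 105, 3467] [440.0, 62.0] [[ 0.49200658 -0.30293232  0.194     ]]
blue [309, 108, 18, 28, 498] [317.5, 121.5] [[ 0.39947701 -0.26419698  0.194     ]]
amber [490, 51, 34, 42, 305] [509.0, 73.4]
amber [451, 62, 17, 47, 386] [459.9, 84.9]
[342, 180, 35, 35, 396] [360.3, 196.8]
[418, 201, 17, 19, 72] [426.3, 209.3]
[395, 242, 10, 10, 59] [399.5, 246.4]
am [243, 174, 16, 16, 179] [250.6, 181.6]
[345, 181, 32, 33, 317] [361.9, 197.3]
[342, 186, 17, 19, 39] [349.4, 195.2]
[417, 202, 18, 19, 74] [425.7, 210.3]
[395, 242, 10, 10, 59] [399.6, 246.3]
```

```bash
python3 -c "
from h import *
print(job_done())"
```

```text
the job is handed in; nothing more can be done
None
```

The job is handed in at about 42 s: the flask stands on the pan near its middle (within about 3 mm) and upright when last checked before closing, the cover was pushed to its stop, and the tare key was pressed to the bottom (about 46 N at the wrist); the grip on the flask was about 20 N.

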